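Erect the tray and hold the dispenser gate open

TASK

Fold up the three slack walls of the cardboard tray under the chute so that it becomes an open box with all walls upright; then take the upright grip of the dispenser's spring-return gate, pull the gate out until its pointer bar lines up with the rib of the index block on the rail, and keep it there while I pour the fittings in. The gate springs shut when released, so finish while still holding the grip at the mark: do not let go. Do not shift the index block or disturb the other goods on the counter.

Things in the scene. Friction and masses are not known exactly. Their poses are not given: they have to be found in the camera images.
- station: grey sheet-steel fittings dispenser fixed to the counter. Origin on the counter; x away from the robot, y = the way the gate pulls out, z up. Hopper: x -55..55, y 0..100, top z 251 mm. A 69 mm wide steel chute slopes to its lip at y -128, z 70 to 90 mm, over the tray. Two rails (x +-40, 12 mm wide, tops z 173) carry the gate blade (top z 177) from the hopper to y 290
- gate (a joint): the gate's slide: 0 = shut (spring home), grows in m as it is pulled along the station's +y, stop at 0.095. The spring pulls back with about 4 N at 0 and 80 N/m more on the way (under 12 N)
- handle (a point): top centre of the gate's upright black grip: 24 mm along station x, 14 mm along station y, 66 mm tall (z 177 to 243 mm). Moves with the gate. 73 mm free between it and the hopper when shut, nothing beyond it on the pull side. Grip it from above, at least 20 mm below its top
- pointer (a point): top of the outer end of the gate's pointer bar, a thin steel bar (5 mm wide) that sticks out from the foot of the grip towards station +x; its y in the station frame equals that of the grip's centre; moves with the gate
- mark (a point): top of the thin 5 mm rib on the dark steel index block clamped on the rail away from the robot (rib top z 184 mm, station x 56; axes as the station's). The gate is at the mark when the pointer has the same station y. A hard knock shifts the block. It lies 35 to 70 mm along +y of the shut pointer
- carton: shallow cardboard tray on a thin plywood board, both fixed to the counter, floor 90 mm (its x) by 120 mm (its y), floor top at z 11 mm; origin on the counter under its centre; x away from the robot, y towards the dispenser. The wall at its +y side, under the chute's lip, already stands; it is 48 mm high, top at z 59 mm
- wall_near (a joint): wall hinged on the robot-side edge of the tray floor, 48 mm high, 4 mm thick: 0 = flat outwards (tray -x), 1.57 upright, stop 1.60; starts at 0.6 to 0.95. Its stiff crease (0.03 N m) stays at any angle it is left. Push it up from outside by its edge, fingertip reaching below the edge, moving up as well as in (a level push may bind on the rough edge at low angles)
- wall_far (a joint): wall hinged on the far edge of the tray floor, 48 mm high, 4 mm thick: 0 = flat outwards (tray +x), 1.57 upright, stop 1.60; starts at 0.6 to 0.95. Its stiff crease (0.03 N m) stays at any angle it is left. Push it up from outside by its edge, fingertip reaching below the edge, moving up as well as in (a level push may bind on the rough edge at low angles)
- wall_side (a joint): wall hinged on the -y edge of the tray floor, 48 mm high, 4 mm thick: 0 = flat outwards (tray -y), 1.57 upright, stop 1.60; starts at 0.6 to 0.95. Its stiff crease (0.03 N m) stays at any angle it is left. Push it up from outside by its edge, fingertip reaching below the edge, moving up as well as in (a level push may bind on the rough edge at low angles)
- wall_near_hinge (a point): middle of the hinge line of the near wall, at z 11 mm
- wall_near_edge (a point): middle of the free edge of the near wall, moves with it
- wall_far_hinge (a point): middle of the hinge line of the far wall, at z 11 mm
- wall_far_edge (a point): middle of the free edge of the far wall, moves with it
- wall_side_hinge (a point): middle of the hinge line of the side wall, at z 11 mm
- wall_side_edge (a point): middle of the free edge of the side wall, moves with it
- tape_roll: bystander: clear tape roll lying flat, 72 mm across, 24 mm high; origin under its centre
- jar: bystander: glass jar, 56 mm across, 85 mm high; origin under its centre
- screwdriver: bystander: screwdriver lying on the counter
- switch_box: bystander: white switch box, 86 x 86 x 45 mm high; origin under its centre
- lamp_pack: bystander: lamp carton with a blue band, 70 x 130 x 70 mm high; origin under its centre
- nipple: bystander: brass pipe nipple standing upright, 36 mm across its collar, 50 mm high; origin under its centre
Not all that is in view belongs to the job. Several things have the shape of the carton; the one meant has the colours described above.

How it is judged:
By the outcome, as a careful person would: the job done as asked, in the order asked, and still so for the second after the job is handed in, while the arm keeps its last pose, push and grip.
It also fails if it takes over 64 s, if anything falls off the work surface, if the arm or the gripper's body presses on something with over 40 N, if the wrist force passes 120 N, or if a joint passes its speed limit or range.

ROBOT

A 6-joint arm with a two-finger parallel gripper is mounted at the origin on the work surface. World frame = base frame: x ahead of the robot, y to its left, z up, the work surface at z = 0. Lengths are in mm, angles in degrees, forces in N, time in s.
With the tool pointing down it reaches from about 350 to 875 mm from the base axis. Payload 4.2 kg.
Tool frame: the origin (TCP) lies at the very end of the fingers, on their centre line; the grasp point (between the pads) lies 19 mm behind it; z points along the fingers, y is the line along which they close (so a half turn about z gives the same grasp; the last joint's range is limited). The gripper opens to 87 mm and grips with 3 to 60 N. Pads are 19 mm wide; open, the fingers measure 117 mm over their backs; the gripper's body (75 mm by 190 mm) begins 51 mm behind the grasp point.
Start: joints at [81.452, 22.042, 0.453, 0, -68.411, -14.817], TCP at [247.836, 573.739, 222.55] pointing down, gripper open.
Joint ranges: [-179.83, 179.83], [-69.29, 118.12], [-61.27, 80.66], [-181.25, 117.63], [-171.15, -9.14], [-177.46, 177.46]. Speed limits (degrees/s): [159.86, 159.86, 180, 180, 180, 180].

INTERFACE

Orientations are given as [roll, pitch, yaw] about the fixed x, y, z axes, in that order (R = Rz(yaw) Ry(pitch) Rx(roll)).
In Python, from station import robot gives the robot as it stands. The module is installed in compiled form; this text tells all that it offers.
- The arm moves only by the shell command python3 -m handwheel 'ROWS' [FORCE]. ROWS is JSON, a list of rows, each a list of 7 numbers: the shift along the tool's x, y, z in units of 0.2 m (1.0 is 0.2 m), then the turn, a rotation vector about the tool's x, y, z in units of 90 degrees (1.0 is 90 degrees), then the opening, from 0 (shut) to 1 (fully open). In form: [[x, y, z, wx, wy, wz, claw], ...]. A call has 1 to 20 rows; each row shifts and turns the commanded pose from where the row before left it, along the tool's axes as they then stand; what a row does not reach is not made up. A row lasts 1/10 s, in which the tool goes at most 50 mm and 8.59 degrees, less where a joint would pass 70% of its speed; a pose out of reach is approached as far as the arm can. A call with a number of a shift or a turn outside -1 to 1 is refused whole. A call with a gripper value outside its range is refused whole. The fingers move at their own pace and stop on an object; FORCE is the grip in N (left out, the last holds). Time passes only in rows, so rows that do not move let the fingers close. It gives the time, the measured TCP pose, the force, the opening and the grip force at its end, in the units of the state.
- robot.get_obs(): the state, without advancing time (a new reading comes with each control period).
- robot.snapshot(name): name is "side" or "top" or "wrist"; returns the picture (384x512x3 uint8, red, green, blue); there is no depth.
- robot.camera_info(name): a dict with "fovy" (degrees; the focal length in pixels is half the picture's height over the tangent of half this angle, whatever the lens; pixels are square), "cx", "cy" (the principal point, pixels), "k1" (the pictures are not rectified: a ray, as slopes to the right and down, at radius r is drawn at 1 + k1 r^2 times it, then the intrinsics apply), "T" (4x4, takes a point from camera to world coordinates). Camera axes: x right, y down, z forward; pixel columns grow to the right and rows downward; lengths in mm; the calibration is good to about 2 mm. A picture is of the moment at which its call begins: read the wrist's pose just before it. camera_info takes no time and is no camera call; for the wrist camera it gives the pose at the moment of the call.
- robot.close_job(): hands the job in; it is judged then, once.
The state is a dict: "t": time; "q": joint angles; "qd": joint speeds; "tau": joint torques, N m; "ee_pos": TCP position; "orientation": TCP orientation; "ft_force": force on the tool from outside, world axes, zero at the start; "ft_torque": the same for the moment, N m; "grip_width": finger opening in mm; "grasp_force": force on a finger pad.
Only numpy, scipy, OpenCV 4.12 (cv2) and the standard library are available. Lean on these libraries where they do the work, as an engineer would, in place of code of your own. Each camera call takes 0.05 s, during which the arm holds its last target. There are 200 camera calls.

## Working session

There is one attempt and no reset: what is moved stays moved. The work goes in short steps, Python scripts to look and compute and a shell command to move; the robot and the scene stay as the last step left them, time stands still between calls to the robot, and variables do not carry over. Pictures are saved under pics/ and viewed, at most 10 in all, crops included, and the job is handed in when it is done.

```bash
mkdir -p pics
cat > h.py <<'E'
import numpy as np, cv2, json
from station import robot
def cam(n):
    c=robot.camera_info(n); return c
def ray(c,u,v):
    f=192/np.tan(np.radians(c['fovy']/2)); 
    d=np.array([(u-c['cx'])/f,(v-c['cy'])/f]); s=d.copy()
    for _ in range(20): s=d/(1+c['k1']*(s@s))
    T=np.array(c['T']); return T[:3,3],T[:3,:3]@np.array([s[0],s[1],1])
def onz(c,u,v,z):
    o,d=ray(c,u,v); return o+d*(z-o[2])/d[2]
def proj(c,p):
    T=np.array(c['T']); q=T[:3,:3].T@(np.array(p,float)-T[:3,3]); s=q[:2]/q[2]
    f=192/np.tan(np.radians(c['fovy']/2)); s=s*(1+c['k1']*(s@s)); return s*f+[c['cx'],c['cy']]
def tri(c1,p1,c2,p2):
    o1,d1=ray(c1,*p1);o2,d2=ray(c2,*p2)
    t=np.linalg.lstsq(np.c_[d1,-d2],o2-o1,rcond=None)[0]
    a=o1+d1*t[0];b=o2+d2*t[1]; return (a+b)/2,np.linalg.norm(a-b)
E
python3 - <<'E'
from h import *
ims=[]
for n in('side','top'):
    im=robot.snapshot(n); cv2.imwrite(f'pics/{n}0.png',im[...,::-1]); c=cam(n); print(n,c['fovy'],c['cx'],c['cy'],c['k1'],np.round(c['T'],3).tolist())
print(robot.get_obs())
E
```

```text
side 47.63037348906005 253.44632106966756 193.0271544180112 -0.12871834433678497 [[-0.92, 0.273, -0.281, 912.626], [0.392, 0.604, -0.694, 1088.932], [-0.02, -0.749, -0.663, 1161.306], [0.0, 0.0, 0.0, 1.0]]
top 57.010648949222016 250.2555974455075 186.25118244304028 0.02584829379868969 [[0.027, -0.99, 0.139, 329.772], [-1.0, -0.027, 0.005, 13.577], [-0.002, -0.139, -0.99, 1199.67], [0.0, 0.0, 0.0, 1.0]]
{'t': 0.1, 'q': array([ 8.14512176e+01,  2.20864374e+01,  3.89907999e-01, -2.53252349e-02,
       -6.84111765e+01, -1.48172198e+01]), 'qd': array([ 0.01915089, -0.0753318 ,  0.24508344,  0.21902274, -0.02032781,
       -0.05444502]), 'tau': array([-6.41641236e-04, -3.91688383e+01,  1.87936646e+01,  4.23192501e+00,
        1.34780532e-02, -7.48099046e-05]), 'ee_pos': array([247.64391278, 573.27724239, 221.5838127 ]), 'orientation': array([ 1.79889856e+02, -4.79619952e-03, -2.33753380e+01]), 'ft_force': array([-0.392994  , -0.43128234,  0.65578473]), 'ft_torque': array([0.01574596, 0.01443495, 0.00203036]), 'grasp_force': 0.0, 'grip_width': 86.97877911007174}
```

View pics/top0.png

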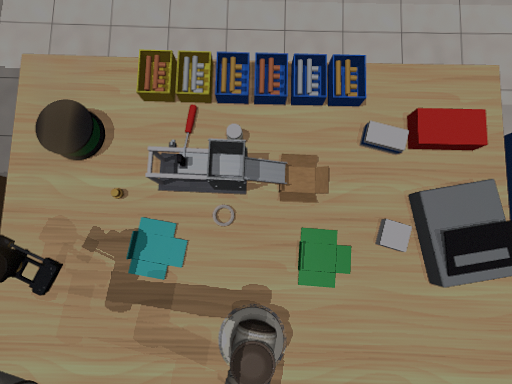

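View pics/side0.png

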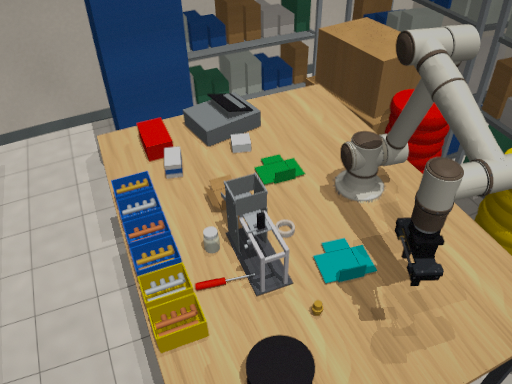

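The candidates for the carton are brown at top (302,178), teal at (157,248) and green at (322,257). Only the brown one is cardboard and under the chute, so it should be the one. I'll confirm in one enlarged crop.

Run:
```python
from h import *
a=cv2.imread('pics/top0.png')[125:210,140:340]; b=cv2.imread('pics/side0.png')[165:300,190:310]
a=cv2.resize(a,(800,340),interpolation=cv2.INTER_CUBIC)
cv2.imwrite('pics/c1.png',a)
b=cv2.resize(b,(533,600),interpolation=cv2.INTER_CUBIC)
cv2.imwrite('pics/c2.png',b)
```

```text
(no output)
```

View pics/c1.png

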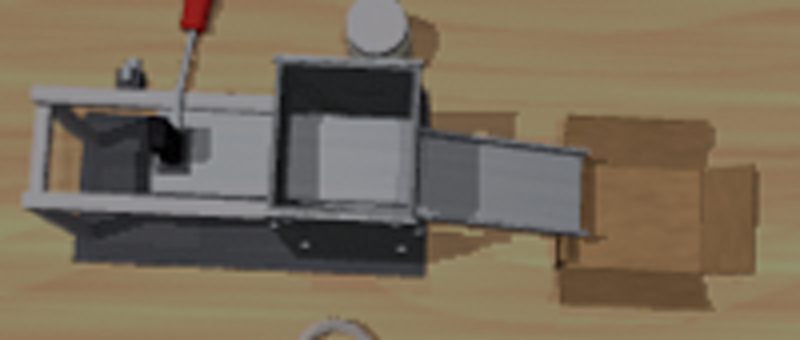

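View pics/c2.png

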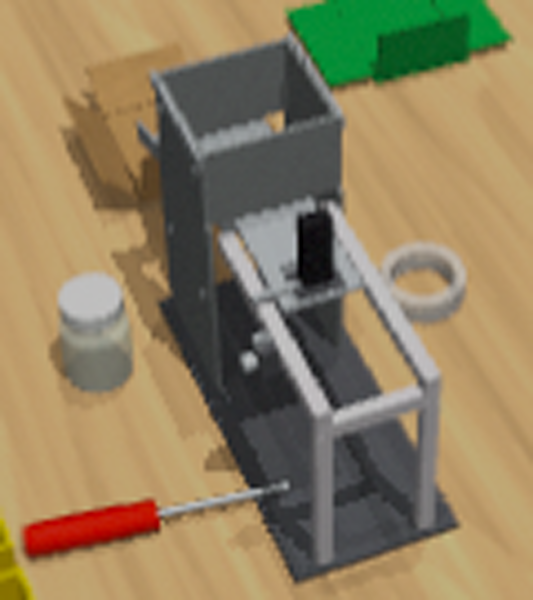

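The brown tray is cardboard on plywood under the chute, so it is the carton: far wall at crop (640,140), near wall (640,290), side wall (730,218). The grip is at c1 (172,140) and the index block at c1 (130,73). Now I'll compute positions.

Run:
```python
from h import *
from scipy.optimize import least_squares
c=cam('top'); s=cam('side')
P=lambda x,y,z:onz(c,140+x/4,125+y/4,z)
# station fit: (crop px, local)
obs=[((275,57),(55,100,251)),((422,60),(55,0,251)),((415,218),(-55,0,251)),((272,213),(-55,100,251)),((32,88),(46,290,173)),((22,207),(-46,290,173))]
W=np.array([P(*o[0],o[1][2]) for o in obs]);L=np.array([o[1] for o in obs],float)
def tf(p,l):
    a=np.radians(p[2]);return np.array([p[0]+np.cos(a)*l[0]-np.sin(a)*l[1],p[1]+np.sin(a)*l[0]+np.cos(a)*l[1],l[2]])
r=least_squares(lambda p:np.concatenate([(tf(p,l)-w)[:2] for l,w in zip(L,W)]),[500,100,0])
print('station',r.x,'resid',r.fun.round(1))
print('lip',tf(r.x,(0,-128,90)).round(1))
for n,x,y,z in [('farhingeR',700,168,11),('farhingeL',597,163,11),('nearR',702,270,11),('nearL',597,267,11),('sideedge_far',757,166,40),('sideedge_near',753,273,40),('far_edgeL',567,116,40),('far_edgeR',714,122,40),('near_edgeL',560,303,40),('near_edgeR',712,308,40)]:
    print(n,P(x,y,z).round(1))
# side-view: handle top center & mark ; px = 190+x*120/533
S=lambda x,y:(190+x*120/533,165+y*135/600)
print('handle?',[onz(s,*S(317,212),243).round(1)])
print('wall edge side/far in side:', onz(s,*S(86,68),40).round(1))
for n,l,z in(('handle',0,0),):
    pass
h=onz(s,*S(317,212),243); a=np.radians(r.x[2]); d=h[:2]-r.x[:2]
print('handle local',[np.cos(a)*d[0]+np.sin(a)*d[1],-np.sin(a)*d[0]+np.cos(a)*d[1]])
```

```text
station [ 5.35840798e+02  3.62600183e+01 -4.30781593e-01] resid [ 1.  -1.  -0.3  0.4  0.1 -0.3  0.   2.5  0.8 -0.4 -1.5 -1.1]
lip [534.9 -91.7  90. ]
farhingeR [ 568.7 -199.2   11. ]
farhingeL [ 570.7 -111.3   11. ]
nearR [ 481.  -201.1   11. ]
nearL [ 481.1 -112.4   11. ]
sideedge_far [ 565.8 -241.4   40. ]
sideedge_near [ 475.9 -237.8   40. ]
far_edgeL [604.3 -82.6  40. ]
far_edgeR [ 602.4 -205.6   40. ]
near_edgeL [446.8 -79.2  40. ]
near_edgeR [ 446.  -204.1   40. ]
handle? [array([535.9, 219.8, 243. ])]
wall edge side/far in side: [ 568.3 -230.3   40. ]
handle local [np.float64(-1.3137377234395131), np.float64(183.53735783781377)]
```

```bash
python3 -m handwheel '[[0,0,0,0,0,-0.0867,0],[0,0,0,0,0,-0.0867,0],[0,0,0,0,0,-0.0867,0],[0.0535,0.222,0,0,0,0,0],[0.0535,0.222,0,0,0,0,0],[0.0535,0.222,0,0,0,0,0],[0.0535,0.222,0,0,0,0,0],[0.0535,0.222,0,0,0,0,0],[0.0535,0.222,0,0,0,0,0],[0.0535,0.222,0,0,0,0,0],[0.0535,0.222,0,0,0,0,0],[0.0535,0.222,0,0,0,0,0],[0.0535,0.222,0,0,0,0,0],[0.0535,0.222,0,0,0,0,0],[0.0535,0.222,0,0,0,0,0],[0.0535,0.222,0,0,0,0,0],[0.0535,0.222,0,0,0,0,0],[0.0535,0.222,0,0,0,0,0],[0.0535,0.222,0,0,0,0,0],[0.0535,0.222,0,0,0,0,0]]' 20
```

```text
t: 2.1
ee_pos: [430.1, -182.9, 222.4]
orientation: [-180.0, 0.0, 0.0]
ft_force: [0.7, 0.5, 0.5]
grip_width: 0.7
grasp_force: 0.0
```

```bash
python3 -m handwheel '[[-0.015,0,0.2,0,0,0,0],[-0.015,0,0.2,0,0,0,0],[0,0,0.2,0,0,0,0],[0,0,0.2,0,0,0,0],[0,0,0.2,0,0,0,0],[0,0,0,0,0,0,0]]'
python3 - <<'E'
from h import *
im=robot.snapshot('top'); s=robot.snapshot('side')
a=cv2.resize(im[135:225,255:355],None,fx=4,fy=4,interpolation=cv2.INTER_CUBIC)
b=cv2.resize(s[145:235,195:295],None,fx=4,fy=4,interpolation=cv2.INTER_CUBIC)
cv2.imwrite('pics/n1.png',np.hstack([a,b])[...,::-1])
E
```

```text
t: 2.7
ee_pos: [419.7, -180.6, 18.1]
orientation: [-179.9, 0.7, -0.0]
ft_force: [-1.1, 0.0, 1.2]
grip_width: 0.5
grasp_force: 0.0
```

View pics/n1.png

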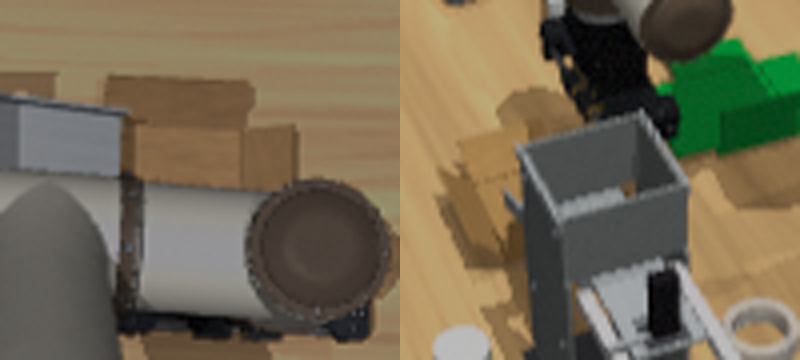

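The gripper stands clear outside the near wall, which the arm hides in this view. Folding the near wall now.

```bash
python3 -m handwheel '[[0.04,0,0,0,0,0,0],[0.04,0,0,0,0,0,0],[0.02,0,-0.017,0,0,0,0],[0.02,0,-0.017,0,0,0,0],[0.02,0,-0.015,0,0,0,0],[0.02,0,-0.015,0,0,0,0],[0.02,0,-0.01,0,0,0,0],[0.02,0,-0.005,0,0,0,0],[0.02,0,-0.002,0,0,0,0],[0.01,0,0,0,0,0,0],[0,0,0,0,0,0,0]]'
```

```text
t: 3.9
ee_pos: [465.7, -181.0, 38.0]
orientation: [-180.0, 0.6, -0.0]
ft_force: [-9.1, -0.5, 6.6]
grip_width: 0.3
grasp_force: 4.2
```

```bash
python3 -m handwheel '[[0.01,0,0,0,0,0,0],[0,0,0,0,0,0,0]]'; python3 -m handwheel '[[-0.1,0,0,0,0,0,0],[-0.1,0,0,0,0,0,0],[0,0,-0.22,0,0,0,0],[0,0,-0.22,0,0,0,0],[0,0,-0.22,0,0,0,0],[0,0,-0.2,0,0,0,0],[0.2,0,0,0,0,0,0],[0.25,0,0,0,0,0,0],[0.25,0,0,0,0,0,0],[0.25,0,0,0,0,0,0]]'
python3 - <<'E'
from h import *
im=robot.snapshot('top'); s=robot.snapshot('side')
a=cv2.resize(im[135:225,255:355],None,fx=4,fy=4,interpolation=cv2.INTER_CUBIC)
b=cv2.resize(s[145:235,195:295],None,fx=4,fy=4,interpolation=cv2.INTER_CUBIC)
cv2.imwrite('pics/n2.png',np.hstack([a,b])[...,::-1])
E
```

```text
t: 4.1
ee_pos: [465.8, -181.0, 37.9]
orientation: [-179.9, 0.8, -0.0]
ft_force: [-11.2, -0.3, 8.7]
grip_width: 0.9
grasp_force: 5.6
t: 5.1
ee_pos: [624.7, -180.8, 211.2]
orientation: [180.0, -0.1, 0.1]
ft_force: [1.3, -0.3, -0.0]
grip_width: 0.6
grasp_force: 0.0
```

View pics/n2.png

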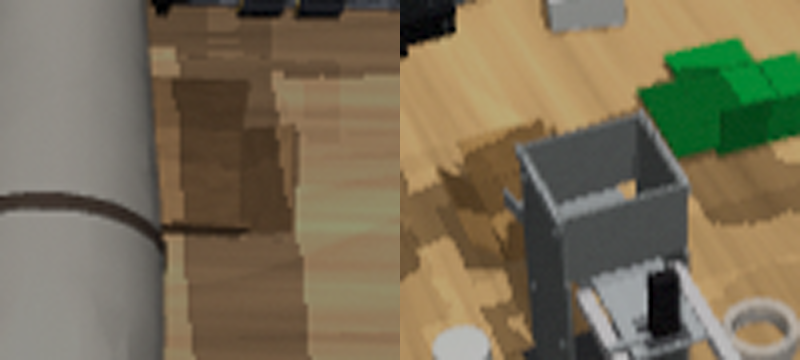

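The near wall now shows as a thin line at n2 (205,229), so it is upright. Far wall next.

```bash
python3 -m handwheel '[[0.02,0,0.2,0,0,0,0],[0,0,0.2,0,0,0,0],[0,0,0.2,0,0,0,0],[0,0,0.2,0,0,0,0],[0,0,0.16,0,0,0,0],[0,0,0,0,0,0,0]]'
```

```text
t: 5.8
ee_pos: [622.2, -180.3, 13.6]
orientation: [-179.9, 0.6, -0.0]
ft_force: [-1.4, 1.1, -0.6]
grip_width: 0.2
grasp_force: 0.0
```

```bash
python3 -m handwheel '[[-0.03,0,-0.01,0,0,0,0],[-0.02,0,-0.017,0,0,0,0],[-0.02,0,-0.017,0,0,0,0],[-0.02,0,-0.017,0,0,0,0],[-0.02,0,-0.015,0,0,0,0],[-0.02,0,-0.015,0,0,0,0],[-0.02,0,-0.01,0,0,0,0],[-0.02,0,-0.005,0,0,0,0],[-0.02,0,-0.002,0,0,0,0],[0,0,0,0,0,0,0]]'
```

```text
t: 6.8
ee_pos: [587.0, -180.7, 39.9]
orientation: [-180.0, 0.1, 0.0]
ft_force: [-0.2, -0.0, -0.2]
grip_width: 0.4
grasp_force: 0.0
```

```bash
python3 -m handwheel '[[-0.01,0,0,0,0,0,0],[0,0,0,0,0,0,0]]'
```

```text
t: 7.0
ee_pos: [585.8, -180.8, 40.0]
orientation: [-180.0, 0.1, 0.0]
ft_force: [-0.0, -0.4, -0.3]
grip_width: 0.3
grasp_force: 0.1
```

```bash
python3 -m handwheel '[[-0.01,0,0,0,0,0,0],[-0.01,0,0,0,0,0,0],[0,0,0,0,0,0,0]]'
```

```text
t: 7.3
ee_pos: [582.0, -180.7, 40.3]
orientation: [-180.0, 0.0, 0.0]
ft_force: [-0.1, 0.1, -0.1]
grip_width: 0.6
grasp_force: 0.1
```

```bash
python3 -m handwheel '[[-0.01,0,0,0,0,0,0],[0,0,0,0,0,0,0]]'
```

```text
t: 7.5
ee_pos: [580.1, -180.8, 40.4]
orientation: [-180.0, 0.0, 0.0]
ft_force: [0.3, 0.4, -0.0]
grip_width: 0.3
grasp_force: 0.2
```

```bash
python3 -m handwheel '[[-0.01,0,0,0,0,0,0],[0,0,0,0,0,0,0]]'
python3 - <<'E'
from h import *
im=robot.snapshot('top'); s=robot.snapshot('side')
a=cv2.resize(im[135:225,255:355],None,fx=4,fy=4,interpolation=cv2.INTER_CUBIC)
b=cv2.resize(s[145:235,195:295],None,fx=4,fy=4,interpolation=cv2.INTER_CUBIC)
cv2.imwrite('pics/n3.png',np.hstack([a,b])[...,::-1])
E
```

```text
t: 7.7
ee_pos: [579.4, -180.7, 40.5]
orientation: [180.0, -0.2, 0.1]
ft_force: [3.6, 0.5, -1.6]
grip_width: 0.4
grasp_force: 1.6
```

View pics/n3.png

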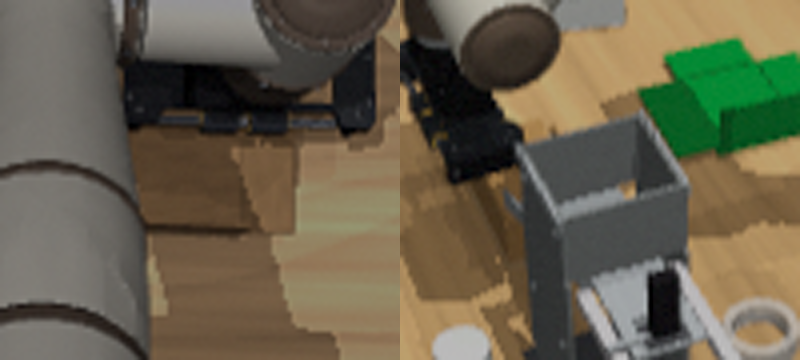

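Contact with the stop; the near wall is visible as upright at n3 (200,229) and the side wall is still slack at (270,190). I'll press a bit more, retreat, and go round to the side wall.

```bash
python3 -m handwheel '[[-0.01,0,0,0,0,0,0],[0,0,0,0,0,0,0]]'; python3 -m handwheel '[[0.1,0,0,0,0,0,0],[0.1,0,0,0,0,0,0],[0,0,-0.2,0,0,0,0],[0,0,-0.2,0,0,0,0],[-0.165,0.16,0,0,0,0,0],[-0.165,0.16,0,0,0,0,0],[-0.165,0.16,0,0,0,0,0],[0,0,0.2,0,0,0,0],[0,0,0.2,0,0,0,0],[0,0,0.1,0,0,0,0],[0,0,0,0,0,0,0],[0,0,0,0,0,0,0]]'
```

```text
t: 8.0
ee_pos: [579.1, -180.7, 40.7]
orientation: [180.0, -0.4, 0.1]
ft_force: [6.8, -0.2, -4.2]
grip_width: 0.1
grasp_force: 3.5
t: 9.2
ee_pos: [516.9, -277.0, 20.5]
orientation: [180.0, 0.1, 0.1]
ft_force: [-0.5, 0.7, 0.8]
grip_width: 0.3
grasp_force: 0.0
```

```bash
python3 -m handwheel '[[0,-0.04,0,0,0,0,0],[0,-0.04,0,0,0,0,0],[0,-0.02,-0.015,0,0,0,0],[0,-0.02,-0.017,0,0,0,0],[0,-0.02,-0.017,0,0,0,0],[0,-0.02,-0.017,0,0,0,0],[0,-0.02,-0.015,0,0,0,0],[0,-0.02,-0.01,0,0,0,0],[0,-0.02,-0.005,0,0,0,0],[0,-0.02,-0.002,0,0,0,0],[0,-0.02,0,0,0,0,0],[0,0,0,0,0,0,0]]'
```

```text
t: 10.4
ee_pos: [517.0, -224.0, 39.5]
orientation: [-180.0, 0.1, 0.1]
ft_force: [0.0, 0.9, 0.2]
grip_width: 0.3
grasp_force: 0.0
```

```bash
python3 -m handwheel '[[0,-0.01,0,0,0,0,0],[0,-0.01,0,0,0,0,0],[0,0,0,0,0,0,0]]'
```

```text
t: 10.7
ee_pos: [517.2, -220.6, 39.8]
orientation: [-180.0, 0.0, 0.0]
ft_force: [1.1, -0.8, 0.1]
grip_width: 0.8
grasp_force: 0.1
```

```bash
python3 -m handwheel '[[0,-0.01,0,0,0,0,0],[0,0,0,0,0,0,0]]';python3 -m handwheel '[[0,-0.01,0,0,0,0,0],[0,0,0,0,0,0,0]]'
```

```text
t: 10.9
ee_pos: [517.3, -218.7, 39.9]
orientation: [-180.0, 0.0, 0.0]
ft_force: [-0.5, -0.7, -1.0]
grip_width: 0.4
grasp_force: 0.1
t: 11.1
ee_pos: [517.3, -216.7, 40.0]
orientation: [-180.0, -0.0, 0.0]
ft_force: [-0.1, -0.2, -0.4]
grip_width: 0.4
grasp_force: 0.2
```

```bash
python3 -m handwheel '[[0,-0.01,0,0,0,0,0],[0,0,0,0,0,0,0]]';python3 -m handwheel '[[0,-0.01,0,0,0,0,0],[0,0,0,0,0,0,0]]'
```

```text
t: 11.3
ee_pos: [517.4, -214.6, 40.0]
orientation: [-180.0, -0.0, 0.1]
ft_force: [0.4, -0.4, 0.2]
grip_width: 0.0
grasp_force: 0.1
t: 11.5
ee_pos: [517.4, -212.6, 40.0]
orientation: [-180.0, -0.0, 0.1]
ft_force: [-0.2, 0.3, -0.8]
grip_width: 0.2
grasp_force: 0.1
```

```bash
python3 -m handwheel '[[0,-0.01,0,0,0,0,0],[0,0,0,0,0,0,0]]';python3 -m handwheel '[[0,-0.01,0,0,0,0,0],[0,0,0,0,0,0,0]]'
```

```text
t: 11.7
ee_pos: [517.4, -210.7, 40.0]
orientation: [-180.0, -0.0, 0.1]
ft_force: [-0.3, 0.2, -0.4]
grip_width: 0.3
grasp_force: 0.1
t: 11.9
ee_pos: [517.4, -209.8, 40.0]
orientation: [179.9, -0.0, 0.1]
ft_force: [0.8, -4.6, -0.2]
grip_width: 0.4
grasp_force: 2.8
```

```bash
python3 -m handwheel '[[0,-0.015,0,0,0,0,0],[0,0,0,0,0,0,0]]'; python3 -m handwheel '[[0,0.1,0,0,0,0,0],[0,0.1,0,0,0,0,0],[0,0,-0.25,0,0,0,0],[0,0,-0.25,0,0,0,0],[0,0,-0.25,0,0,0,0],[0,0,-0.25,0,0,0,0],[0,0,-0.25,0,0,0,1],[0,0,-0.25,0,0,0,1],[0,-0.24,0,0,0,0,1],[0,-0.24,0,0,0,0,1],[0,-0.24,0,0,0,0,1],[0,-0.24,0,0,0,0,1],[0,-0.24,0,0,0,0,1],[0,-0.24,0,0,0,0,1],[0,-0.24,0,0,0,0,1],[0,-0.24,0,0,0,0,1],[0,-0.24,0,0,0,0,1],[0.08,-0.18,0,0,0,0,1],[0,0,0,0,0,0,1],[0,0,0,0,0,0,1]]' 40
python3 - <<'E'
from h import *
im=robot.snapshot('top'); 
a=cv2.resize(im[125:205,235:335],(400,320),interpolation=cv2.INTER_CUBIC)
c=cam('wrist'); w=robot.snapshot('wrist'); cv2.imwrite('pics/w1.png',w[...,::-1]); print(c['fovy'],np.round(c['T'],3).tolist())
json.dump({k:np.array(v).tolist() for k,v in c.items()},open('w1.json','w'))
o=np.zeros((384,800,3),np.uint8); o[:,:512]=w; o[:230,512:]=cv2.resize(a,(288,230)); cv2.imwrite('pics/n4.png',o[...,::-1])
E
```

```text
t: 12.1
ee_pos: [517.4, -209.3, 40.1]
orientation: [179.7, -0.0, 0.1]
ft_force: [-0.1, -17.3, -3.6]
grip_width: 0.5
grasp_force: 8.4
t: 14.1
ee_pos: [532.6, 222.9, 338.9]
orientation: [179.9, 0.1, 0.1]
ft_force: [-0.2, 0.3, -0.7]
grip_width: 86.6
grasp_force: 0.0
61.225212178144695 [[0.002, -0.96, -0.279, 608.815], [-1.0, -0.002, -0.001, 221.465], [0.0, 0.279, -0.96, 501.856], [0.0, 0.0, 0.0, 1.0]]
```

View pics/n4.png

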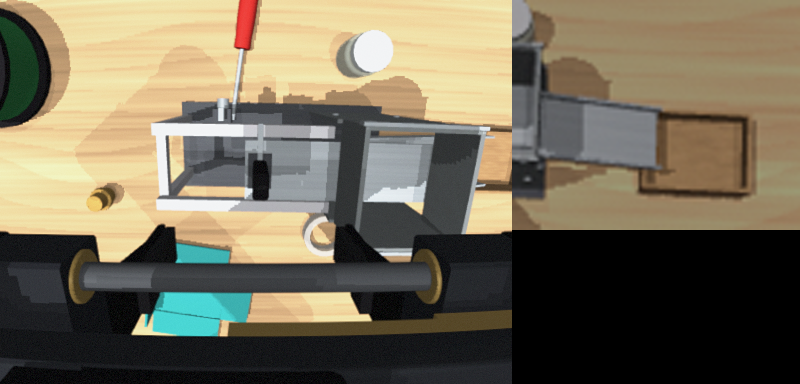

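The tray is an open box with all walls standing (inset). The wrist view shows the grip at (261,180), the pointer at (261,130), and a block on the far rail near (222,108). Enlarging.

Run:
```python
from h import *
w=cv2.imread('pics/w1.png'); c=json.load(open('w1.json')); s=cam('side'); t=cam('top')
for dy in(35,50,70): print(dy,[proj(k,(591.5,218+dy,184)).round(1).tolist() for k in(c,s,t)])
print(proj(c,(580,218,179)))
a=cv2.resize(w[90:200,190:300],(600,600),interpolation=cv2.INTER_CUBIC)
cv2.imwrite('pics/n5.png',a)
```

```text
35 [[221.7, 116.0], [249.2, 238.8], [172.0, 144.0]]
50 [[206.1, 116.0], [251.1, 242.2], [166.9, 143.9]]
70 [[185.5, 116.1], [253.7, 246.8], [160.1, 143.7]]
[258.05451089 127.57698305]
```

View pics/n5.png

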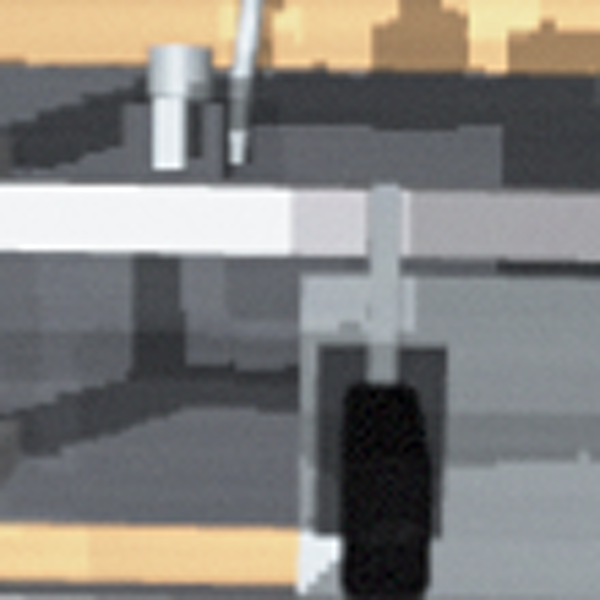

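Run:
```python
from h import *
c=json.load(open('w1.json')); k=110/600
m=onz(c,190-.5+169.5*k,90+135*k,184)
for z in(180,183): 
    p=onz(c,190-.5+385*k,90+205*k,z); p2=onz(c,190-.5+382*k,90+340*k,z); print(z,p,p2,m,'travel',m[1]-p[1])
h=onz(c,190-.5+384*k,90+395*k,243);print('handle far top edge',h)
print(robot.get_obs()['ee_pos'])
```

```text
180 [580.08736892 216.02209305 180.        ] [555.59893591 216.42503003 180.        ] [592.64409414 254.06525666 184.        ] travel 38.043163615108256
183 [580.35513771 216.07282551 183.        ] [556.09495998 216.47200674 183.        ] [592.64409414 254.06525666 184.        ] travel 37.992431150687395
handle far top edge [557.77565385 217.06749344 243.        ]
[532.65483919 221.42821718 339.86794943]
```

```bash
python3 -m handwheel '[[0.02,0.025,0.1,0,0,0,1],[0,0,0.2,0,0,0,1],[0,0,0.2,0,0,0,1],[0,0,0.15,0,0,0,1],[0,0,0.065,0,0,0,1],[0,0,0,0,0,0,1],[0,0,0,0,0,0,1]]'
```

```text
t: 14.9
ee_pos: [538.1, 217.1, 198.8]
orientation: [-179.9, -0.2, 0.0]
ft_force: [0.4, 0.7, 0.5]
grip_width: 87.2
grasp_force: 0.0
```

```bash
python3 -m handwheel '[[0,0,0,0,0,0,0.4],[0,0,0,0,0,0,0.2],[0,0,0,0,0,0,0],[0,0,0,0,0,0,0],[0,0,0,0,0,0,0],[0,0,0,0,0,0,0],[0,0,0,0,0,0,0],[0,0,0,0,0,0,0]]' 40
```

```text
t: 15.7
ee_pos: [537.0, 217.2, 196.9]
orientation: [180.0, 0.0, 0.0]
ft_force: [0.3, 0.1, 0.3]
grip_width: 31.0
grasp_force: 0.0
```

```bash
python3 -m handwheel '[[0,0,0,0,0,0,0],[0,0,0,0,0,0,0],[0,0,0,0,0,0,0],[0,0,0,0,0,0,0],[0,0,0,0,0,0,0]]' 40
```

```text
t: 16.2
ee_pos: [537.0, 217.2, 196.9]
orientation: [-180.0, 0.0, 0.0]
ft_force: [-0.7, 0.7, -0.0]
grip_width: 13.7
grasp_force: 40.0
```

```bash
python3 -m handwheel '[[0,-0.02,0,0,0,0,0],[0,-0.02,0,0,0,0,0],[0,-0.03,0,0,0,0,0],[0,-0.03,0,0,0,0,0],[0,-0.03,0,0,0,0,0],[0,-0.03,0,0,0,0,0],[0.001,-0.02,0,0,0,0,0],[0,-0.01,0,0,0,0,0],[0,0,0,0,0,0,0],[0,0,0,0,0,0,0],[0,0,0,0,0,0,0],[0,0,0,0,0,0,0]]'
python3 - <<'E'
from h import *
c=cam('wrist'); w=robot.snapshot('wrist'); print(np.round(c['T'],3).tolist())
cv2.imwrite('pics/w2.png',w[...,::-1]); json.dump({k:np.array(v).tolist() for k,v in c.items()},open('w2.json','w'))
print(proj(c,(580,254,181)),proj(c,(592.6,254.06,184)))
u,v=proj(c,(588,254,183)).astype(int); u0=max(u-45,0);v0=max(v-45,0);print(u0,v0)
cv2.imwrite('pics/n6.png',cv2.resize(w[v0:v0+90,u0:u0+90],(600,600),interpolation=cv2.INTER_CUBIC)[...,::-1])
E
```

```text
t: 17.4
ee_pos: [537.6, 253.4, 196.9]
orientation: [179.8, 0.0, -0.0]
ft_force: [4.3, -6.3, 0.1]
grip_width: 14.0
grasp_force: 40.0
[[0.0, -0.96, -0.278, 613.651], [-1.0, 0.0, -0.002, 253.082], [0.002, 0.278, -0.96, 359.402], [0.0, 0.0, 0.0, 1.0]]
[252.33062772 160.06916658] [252.15368873 138.04722675]
207 101
```

View pics/n6.png

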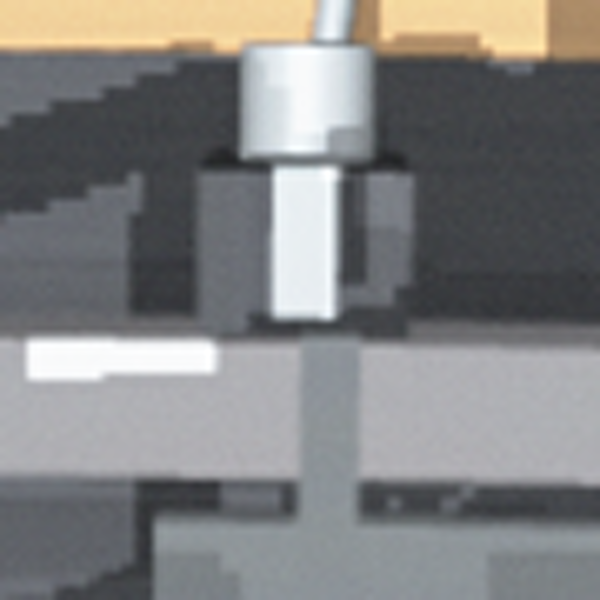

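The rib is at n6 x 272–338 (centre 305) and the pointer at 302–358 (centre 330), so the pointer is about 2 mm short.

Run:
```python
from h import *
c=json.load(open('w2.json')); k=90/600; U=lambda x:207-.5+x*k; V=lambda y:101-.5+y*k
m=onz(c,U(305),V(240),184); 
for z in(180,183): p=onz(c,U(330),V(370),z); print(m,p,m[1]-p[1])
```

```text
[593.43051469 254.00676268 184.        ] [582.11711046 251.95157284 180.        ] 2.0551898375457256
[593.43051469 254.00676268 184.        ] [582.64441821 251.97048147 183.        ] 2.0362812102718806
```

```bash
python3 -m handwheel '[[0,-0.005,0,0,0,0,0],[0,-0.005,0,0,0,0,0],[0,0,0,0,0,0,0],[0,0,0,0,0,0,0],[0,0,0,0,0,0,0],[0,0,0,0,0,0,0],[0,0,0,0,0,0,0]]'
python3 - <<'E'
from h import *
c=cam('wrist'); w=robot.snapshot('wrist').astype(int).sum(2)
V=lambda y:int(101+y*.15)
print(w[V(240),235:275]);print(w[V(420),235:275])
E
```

```text
t: 18.15
ee_pos: [537.6, 255.2, 196.9]
orientation: [179.8, 0.0, -0.0]
ft_force: [3.6, -6.7, -0.7]
grip_width: 13.7
grasp_force: 40.0
[203 194 209 210 236 318 327 335 338 333 335 335 339 331 320 345 608 710
 716 711 711 710 708 712 717 627 346 209 196 211 211 301 342 339 334 331
 329 231 204 196]
[533 531 527 537 534 526 529 531 533 531 531 532 522 527 534 539 514 459
 443 441 442 439 438 439 445 460 518 531 532 538 527 534 524 528 528 531
 534 529 529 527]
```

```bash
python3 -c "
from station import robot
print(robot.close_job())"
```

```text
the job is handed in; nothing more can be done
None
```

I handed the job in with all three tray walls folded upright and the gripper still holding the gate, its pointer within about 0.3 mm of the index rib, after about 18 s on the robot clock.

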